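# Clear the pellet counting tray

### The job

Using the fingers only to push and picking nothing up, sweep the three whole pellets across the counting tray's platform and over its edge into the trough; leave the broken half pellet lying where it is. Then swing the trough's hinged cover over and press it fully shut, so that the tray can be carried without spilling. Leave the crucibles, the weighing boat and the punch that stand round the tray where they are.

Things in the scene. Friction and masses are not known exactly. Their poses are not given: they have to be found in the camera images.
- tray: Steel counting tray, fixed to the bench, 226 x 199 mm over all, 34 mm high at the platform. Origin: centre of its underside, on the bench; x along its length, z up. The platform takes the +y part, the trough runs the full length along the -y side, so sweeping means pushing along the tray's -y. A 20 mm pouring spout sticks out of the trough's -x end.
- platform (a point): Centre of the platform's flat top, 34 mm above the bench. The platform spans 110 mm either way along the tray's x and 72.5 mm either way along its y. A 3 mm thick rim, 11 mm high above it, closes it at +y and at both x ends; at -y (tray y = -48.5 mm) it drops straight, with no lip, into the trough.
- trough (a point): Centre of the trough's floor, 8 mm above the bench, 26 mm below the platform. Inside, the trough is 48 mm wide (tray y = -96.5 to -48.5 mm) and 220 mm long.
- cover (a joint): Angle of the trough's steel cover, rad: 0 = shut, flat over the trough; at the start it is open and leans back, away from the platform, at 2.05 to 2.45 (stop at 2.6). The hinge line is the trough's outer top edge, along the tray's x at tray y = -96.5 mm, 35.5 mm above the bench. The hinge is stiff (0.03 N m): the cover stays at any angle it is left at and does not fall shut.
- cover_edge (a point): Middle of the cover's free edge, 53 mm from the hinge line. The cover is a 2 mm plate, 216 mm long along the hinge, with a 40 mm wide thumb tab in the middle that reaches 66 mm from the hinge. Shut, its top lies 37 mm above the bench and it overlaps the platform by 6 mm (the tab by 18 mm).
- half_pellet: The broken pellet: half of a dark grey disc, about 20 x 12 mm from above and 12 mm thick, lying on the platform with its flat face up. Origin about at its centre. To be left where it is.
- crucible_near: Small open nickel crucible, 25 mm across, 16 mm high, on the bench beyond the tray's +y rim. Origin: centre of its underside. Bystander.
- punch: Steel die punch, a 27 mm flange with a stem, 52 mm high, upright on the bench beyond the tray's +y rim. Origin: centre of its underside. Bystander.
- boat: Shallow steel weighing boat, 39 x 65 x 13 mm, on the bench off the trough's side near the tray's -x end, about 205 mm from the tray's middle line. Origin: centre of its underside. Bystander.
- crucible_far: Another 25 mm nickel crucible, 16 mm high, on the bench off the trough's side near the tray's +x end. Origin: centre of its underside. Bystander.
- pellet_1: Whole pressed pellet: a dark grey disc, 20 mm in diameter, 12 mm thick, 10 to 17 g, lying flat on the platform. Origin at its centre, 6 mm above the platform. The four pellets lie in four lanes about 50 mm apart along the tray's x (in any order, the half among them), each 38 to 91 mm from the trough's edge.
- pellet_2: Whole pressed pellet: a dark grey disc, 20 mm in diameter, 12 mm thick, 10 to 17 g, lying flat on the platform. Origin at its centre, 6 mm above the platform. The four pellets lie in four lanes about 50 mm apart along the tray's x (in any order, the half among them), each 38 to 91 mm from the trough's edge.
- pellet_3: Whole pressed pellet: a dark grey disc, 20 mm in diameter, 12 mm thick, 10 to 17 g, lying flat on the platform. Origin at its centre, 6 mm above the platform. The four pellets lie in four lanes about 50 mm apart along the tray's x (in any order, the half among them), each 38 to 91 mm from the trough's edge.
Things that resemble listed ones, but are neither listed nor needed, are in the scene too. Leave any green or orange look-alike of the pellet_1 alone.

How it is judged (in metres and radians):
On the way, in this order (a step that is already met when the one before it is completed fails the run):
1. the three whole pellets lie in the trough (x of pellet_1 in the frame of tray between -0.11 and 0.11 m and y of pellet_1 in the frame of tray between -0.0975 and -0.048 m and z of pellet_1 in the frame of tray between 0 and 0.028 m and x of pellet_2 in the frame of tray between -0.11 and 0.11 m and y of pellet_2 in the frame of tray between -0.0975 and -0.048 m and z of pellet_2 in the frame of tray between 0 and 0.028 m and x of pellet_3 in the frame of tray between -0.11 and 0.11 m and y of pellet_3 in the frame of tray between -0.0975 and -0.048 m and z of pellet_3 in the frame of tray between 0 and 0.028 m), for 0.2 s.
2. the cover is shut over them (value of joint cover below 0.06 rad), for 0.2 s.
At the end, for the whole second after the job is handed in: The three whole pellets lie at rest inside the trough below platform level, the cover is shut over them (within 0.06 rad, 3 mm at its edge), and the half pellet still lies on the platform within 20 mm of where it was (all of step 1 and y of half_pellet in the frame of tray between -0.04 and 0.0965 m and x of half_pellet in the frame of tray between -0.11 and 0.11 m and z of half_pellet in the frame of tray between 0.034 and 0.05 m and linear speed of each of pellet_1, pellet_2, pellet_3, half_pellet below 0.02 m/s and distance of half_pellet from where it was at the start of the episode below 0.02 m and value of joint cover below 0.06 rad); the robot touches nothing.
It fails at once if a pellet is lifted or carried (its centre more than 14 mm above where it sits when lying on the platform) (z of any of pellet_1, pellet_2, pellet_3, half_pellet in the frame of tray above 0.054 m).
It fails at once if the half pellet is pushed about (more than 20 mm) (distance of half_pellet from where it was at the start of the episode above 0.02 m).
It fails at once if a crucible, the weighing boat or the punch is moved more than 15 mm (distance of any of crucible_near, punch, boat, crucible_far from where it was at the start of the episode above 0.015 m).
It fails at once if the punch is knocked over (angle between punch's own z axis and vertical above 0.5 rad).
It also fails if it takes over 51 s, if anything falls off the work surface, if the arm or the gripper's body presses on something with over 40 N, if the wrist force passes 120 N, or if a joint passes its speed limit or range.

### The arm

A 7-joint arm with a two-finger parallel gripper is mounted at the origin on a cart in front of the work surface, level with it; the furniture and walls round the work are solid. World frame = base frame: x ahead of the robot, y to its left, z up, the work surface at z = 0. Lengths are in mm, angles in rad, forces in N, time in s.
With the tool pointing down it reaches from about 350 to 900 mm from the base axis. Payload 8.1 kg.
Tool frame: the origin (TCP) lies midway between the tips of the shut fingers; the grasp point (between the pads) lies 19 mm behind it (arm.grip_depth is the distance from the TCP to the grasp point, in mm); z points along the fingers, x is the direction in which the jaws open and shut, and the axes are right-handed (so a half turn about z gives the same grasp; the last joint's range is limited). The gripper opens to 85 mm and grips with 20 to 120 N. Pads are 22 mm wide; open, the fingers measure 114 mm over their backs; the gripper's body (76 mm by 85 mm) begins 54 mm behind the grasp point. The pads swing forward as they close: fully open they stand 13 mm farther back than shut.
Start: joints at [-0.103, 0.434, 0.025, 1.573, -0.012, 1.134, -0.075], TCP at [625.013, -0.027, 231.323] pointing down, gripper open.
Joint ranges: [-2.62, 2.62], [-0.44, 2.09], [-1.27, 1.32], [0.08, 2.57], [-1.32, 4.46], [0.12, 2], [-2.74, 2.74]. Speed limits (rad/s): [2.22, 2.22, 3.01, 3.01, 3.14, 3.14, 3.14].

### API

Orientations are given as a 3x3 rotation matrix whose columns are the frame's x, y, z axes.
In Python, from plant import arm, grip, kinematics, cams gives the robot as it stands. Calls block until the motion is done:
- arm.movep(position, orientation): joint-space move of the TCP to a pose.
- arm.line_to(position, max_speed=150, orientation=None, guard=None): straight line of the TCP; orientation=None keeps the orientation; max_speed is the mean speed in mm/s. With guard (N) it stops when the force on the tool has changed by that much, and returns True; else False.
- arm.movej(angles): joint-space move.
- grip(opening, newtons=None): finger opening in mm; newtons is the grip in N (None keeps the last); returns when the fingers have stopped.
- arm.wait(seconds).
- kinematics.ik(position, orientation): joint angles nearest the present ones, or None.
- arm.get_state(): the state.
- cams.camera(name): name is "scene" or "side" or "wrist"; returns a dict with "img" (400x640x3 uint8, red, green, blue), "depth" (400x640 float32, mm along the optical axis (not along the pixel's ray), 0 where there is no reading), "fovy" (degrees; the focal length in pixels is half the picture's height over the tangent of half this angle, whatever the lens; pixels are square), "cx", "cy" (the principal point, pixels), "k1" (the pictures are not rectified: a ray, as slopes to the right and down, at radius r is drawn at 1 + k1 r^2 times it, then the intrinsics apply), "R" (3x3) and "t" (3): a world point X has camera coordinates R X + t; the wrist camera has in their place "hand_eye" (4x4, takes a point from camera to tool coordinates, whose origin is the TCP and whose axes are the tool frame's). Camera axes: x right, y down, z forward; pixel columns grow to the right and rows downward; lengths in mm; the calibration is good to about 2 mm. A picture is of the moment at which its call begins: read the wrist's pose just before it.
A pose or a line that the arm cannot do raises arm.Unreachable and nothing moves.
- arm.hand_in(): hands the job in, once; it reports no verdict.
The state is a dict: "time_s": time; "q": joint angles; "qd": joint speeds; "joint_efforts": joint torques, N m; "tcp_pos": TCP position; "ee_rot": TCP orientation; "ft_force": force on the tool from outside, world axes, zero at the start; "wrist_torque": the same for the moment, N m; "grip_width": finger opening in mm.
Only numpy, scipy, OpenCV 4.12 (cv2) and the standard library are available. Lean on these libraries where they do the work, as an engineer would, in place of code of your own. Each camera call takes 0.05 s, during which the arm holds its last target.

## Working session

There is one attempt and no reset: what is moved stays moved. The work goes in short steps, each a Python script; the robot and the scene stay as the last script left them, time stands still between calls to the robot, and variables do not carry over. Pictures are saved under pics/ and viewed, and the job is handed in when it is done.

```bash
ls; mkdir -p pics
python3 - <<'E'
from plant import arm, grip, kinematics, cams
import cv2, numpy as np
for n in ["scene","side","wrist"]:
    c=cams.camera(n); cv2.imwrite(f"pics/{n}0.png",c["img"][:,:,::-1]); np.savez(f"{n}0.npz",**c)
    print(n,c["fovy"],c["cx"],c["cy"],c["k1"],c.get("R"),c.get("t"),c.get("hand_eye"))
s=arm.get_state(); print(s)
E
```

```text
pics
scene 56.47115374589266 316.81888675963734 199.33956730391068 -0.024231338888923096 [[ 0.50401551 -0.86348342 -0.01909848]
 [-0.60447859 -0.33686758 -0.72189048]
 [ 0.61690681  0.37538862 -0.69174372]] [-408.2258446   315.88653893  633.60798598] None
side 47.172172088364405 326.0705296869662 204.4910090445657 0.042859724634586344 [[-0.90507384 -0.42524349  0.00305284]
 [-0.27793866  0.58609137 -0.76108279]
 [ 0.32185626 -0.68968462 -0.64864757]] [435.66109536 289.7407489  598.24086254] None
wrist 66.3025467603334 321.8058242216372 200.9170064166189 -0.050342138000711266 None None [[ 9.99999820e-01 -5.93790613e-04  9.16915585e-05  1.29221967e+00]
 [ 5.41652786e-04  9.56992902e-01  2.90110827e-01 -7.30112353e+01]
 [-2.60013256e-04 -2.90110725e-01  9.56993051e-01 -1.42610216e+02]
 [ 0.00000000e+00  0.00000000e+00  0.00000000e+00  1.00000000e+00]]
{'time_s': 0.15, 'q': array([-0.1026294 ,  0.43507294,  0.0250116 ,  1.57386835, -0.01163626,
        1.13401053, -0.07508953]), 'qd': array([-0.00049282, -0.00153246, -0.00067583, -0.00180449, -0.00104998,
        0.00067949, -0.00123484]), 'joint_efforts': array([ 1.93215681e-03, -6.70885992e+01,  1.02606665e+00, -3.16448736e+01,
        1.57136447e-02,  9.07747715e-03, -7.57739531e-05]), 'tcp_pos': array([ 6.24621119e+02, -3.77089044e-02,  2.30708096e+02]), 'ee_rot': array([[ 9.99999265e-01, -7.78697143e-05, -1.20994438e-03],
       [-7.79835776e-05, -9.99999993e-01, -9.40593868e-05],
       [-1.20993705e-03,  9.41536735e-05, -9.99999264e-01]]), 'ft_force': array([-0.55561202,  0.03662081,  0.19044372]), 'wrist_torque': array([ 0.0128756 ,  0.03498723, -0.0418152 ]), 'grip_width': 85.19902071236667}
```

View pics/scene0.png

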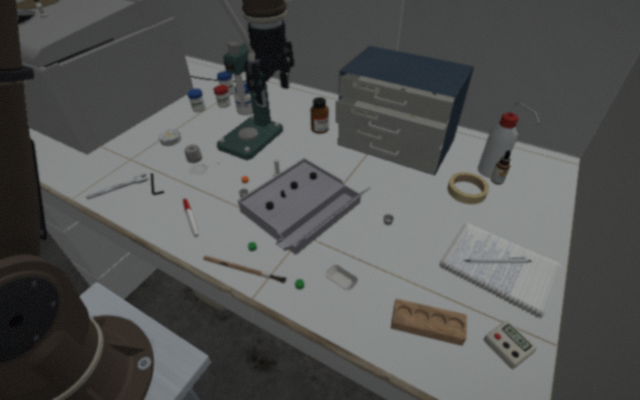

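View pics/side0.png

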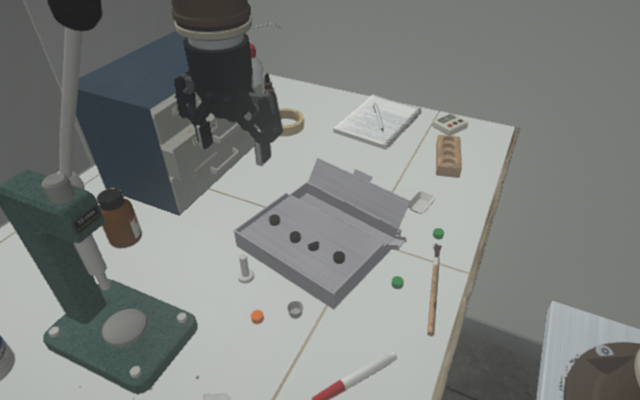

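View pics/wrist0.png

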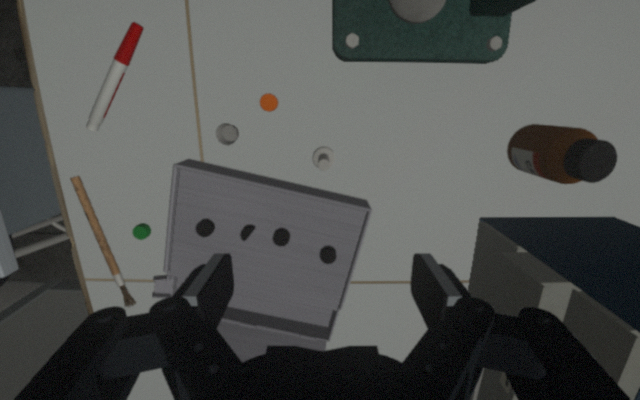

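The wrist view shows four dark pellets at about (205,228), (249,232), (281,237) and (328,254). The second is the half. The tray's +y rim runs from (178,160) to (368,207), the spout is at (163,285), and the cover leans back toward the bottom of the image. Next I'll measure these.

```bash
cat > h.py <<'E'
import numpy as np, cv2
def intr(c):
    f=200/np.tan(np.radians(float(c["fovy"]))/2); return f,float(c["cx"]),float(c["cy"]),float(c["k1"])
def pose(c,st=None):
    # returns camera->world R,t
    if "R" in c and c["R"] is not None and np.ndim(c["R"])==2:
        R=np.array(c["R"]).T; return R,-R@np.array(c["t"])
    H=np.array(c["hand_eye"]); Rt=np.array(st["ee_rot"]); p=np.array(st["tcp_pos"])
    return Rt@H[:3,:3], Rt@H[:3,3]+p
def ray(c,uv):
    f,cx,cy,k=intr(c); d=np.array([(uv[0]-cx)/f,(uv[1]-cy)/f]); s=d.copy()
    for _ in range(20): s=d/(1+k*(s@s))
    return np.array([s[0],s[1],1.])
def onplane(c,uv,z,st=None):
    R,o=pose(c,st); d=R@ray(c,uv); return o+d*(z-o[2])/d[2]
def bydepth(c,uv,st=None):
    R,o=pose(c,st); return o+R@ray(c,uv)*float(c["depth"][int(round(uv[1])),int(round(uv[0]))])
def project(c,X,st=None):
    R,o=pose(c,st); p=R.T@(np.array(X,float)-o); s=p[:2]/p[2]; f,cx,cy,k=intr(c)
    s=s*(1+k*(s@s)); return np.array([cx,cy])+f*s
def blobs(c,thr,box,amin=20):
    g=c["img"].max(axis=2); m=np.zeros_like(g); x0,y0,x1,y1=box
    m[y0:y1,x0:x1]=(g[y0:y1,x0:x1]<thr)
    n,l,s,ce=cv2.connectedComponentsWithStats(m.astype(np.uint8))
    return [(ce[i],s[i]) for i in range(1,n) if s[i][4]>=amin]
E
python3 - <<'E'
from h import *
st=dict(tcp_pos=[624.62,-.04,230.71],ee_rot=np.array([[1,-7.8e-5,-1.21e-3],[-7.8e-5,-1,-9.4e-5],[-1.21e-3,9.4e-5,-1]]))
C={n:dict(np.load(n+"0.npz",allow_pickle=True)) for n in["scene","side","wrist"]}
for n,box,t in[("wrist",(170,190,360,270),55),("side",(255,205,360,270),55),("scene",(255,165,330,215),45)]:
    c=C[n]; s=st if n=="wrist" else None
    if n!="wrist": pass
    for ce,stt in blobs(c,t,box,10): print(n,ce.round(1),stt,onplane(c,ce,44 if 1 else 0,s).round(1),bydepth(c,ce,s).round(1))
for uv in[(178,160),(368,207)]: print(uv,onplane(C["wrist"],uv,45,st).round(1))
for n,s in((n,5) for n in[]):pass
for n,(x0,y0,x1,y1),k in[("wrist",(140,140,390,350),3),("side",(220,150,420,310),4)]:
    cv2.imwrite(f"pics/{n}0z.png",cv2.convertScaleAbs(cv2.resize(C[n]["img"][y0:y1,x0:x1,::-1],None,fx=k,fy=k,interpolation=cv2.INTER_CUBIC),alpha=1.4)[:600,:800])
E
```

```text
wrist [301.2 190.2] [297 190   9   2  12] [602.9 -14.5  44. ] [602.1 -17.3  33.4]
wrist [320.3 193.1] [307 190  27   8  76] [624.  -17.7  44. ] [623.9 -22.1  28.1]
wrist [340.6 197.3] [336 195  10   6  23] [646.7 -22.7  44. ] [648.1 -29.   22.2]
wrist [351.7 200.2] [347 198  12   6  28] [659.3 -26.   44. ] [661.2 -31.5  25.7]
wrist [204.8 227.5] [196 219  19  18 249] [489.5 -59.1  44. ] [490.1 -58.5  45.6]
wrist [246.6 231.3] [241 225  14  15 130] [538.2 -63.8  44. ] [538.8 -62.9  46. ]
wrist [280.9 236.7] [273 228  17  18 233] [578.  -70.5  44. ] [578.1 -70.1  44.9]
wrist [327.6 254.3] [320 246  16  18 227] [632.6 -93.2  44. ] [632.5 -91.9  46.6]
wrist [217.8 263.2] [194 254  38  16 366] [ 499.9 -105.5   44. ] [581.8  10.4 257.8]
scene [312.7 175.4] [310 173   6   6  29] [625.2 -96.7  44. ] [626.  -96.2  43.2]
scene [293.6 185.1] [291 182   6   7  31] [570.1 -74.   44. ] [569.6 -74.3  44.5]
scene [282.8 193.8] [282 191   3   6  13] [530.3 -68.6  44. ] [529.9 -68.9  44.5]
scene [269.4 205.3] [267 202   6   7  34] [481.9 -63.2  44. ] [483.  -62.3  42.6]
(178, 160) [469.   20.1  45. ]
(368, 207) [677.8 -33.8  45. ]
```

View pics/wrist0z.png

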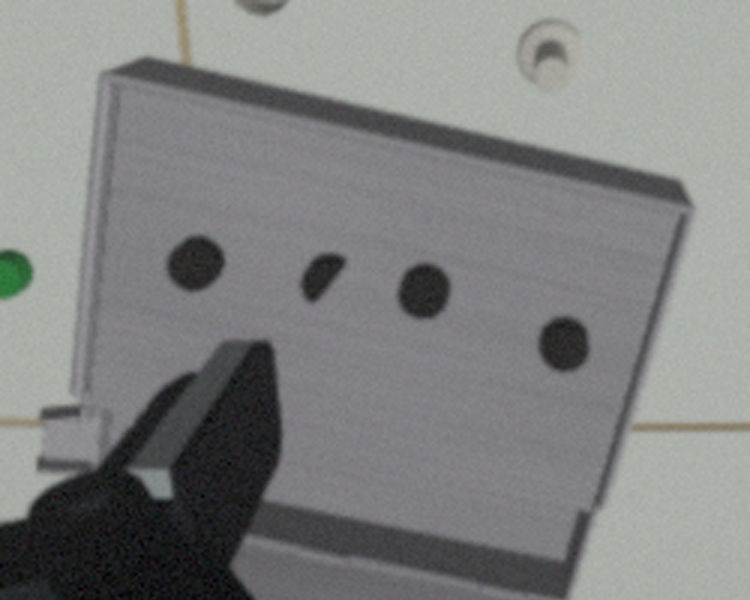

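View pics/side0z.png

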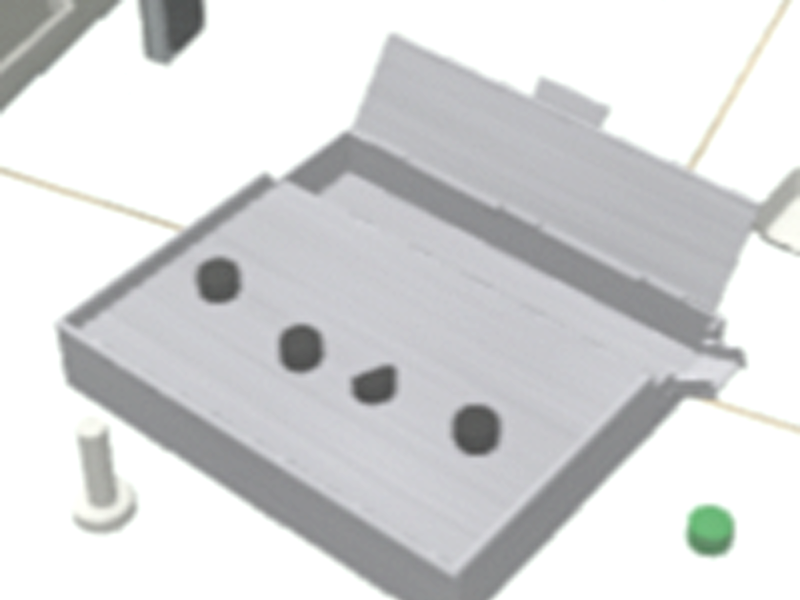

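Run:
```python
from h import *
st=dict(tcp_pos=[624.62,-.04,230.71],ee_rot=np.array([[1,-7.8e-5,-1.21e-3],[-7.8e-5,-1,-9.4e-5],[-1.21e-3,9.4e-5,-1]]))
C={n:dict(np.load(n+"0.npz",allow_pickle=True)) for n in["scene","side","wrist"]}
c=C["side"]
for ce,stt in blobs(c,85,(262,205,350,266),10): print("side",ce.round(1),stt,onplane(c,ce,44).round(1),bydepth(c,ce).round(1))
# zoomed corner picks in side (zoom 4 from 220,150) and wrist (zoom 3 from 140,140)
sd=lambda u,v:(220+u/4-.4,150+v/4-.4); wr=lambda u,v:(140+u/3-.3,140+v/3-.3)
print("side: +x+y corner",onplane(c,sd(62,325),45).round(1)," -x+y",onplane(c,sd(455,577),45).round(1), "+x wall -y top end",onplane(c,sd(268,178),45).round(1),"-x wall end",onplane(c,sd(650,375),45).round(1))
print("platform edge +x", onplane(c,sd(355,175),34).round(1), "cover hinge +x",onplane(c,sd(352,130),35.5).round(1),"-x",onplane(c,sd(712,315),35.5).round(1))
for p in [(390,35),(760,207),(540,80),(608,108)]:
    print("cover",p,bydepth(c,[sd(p[0],p[1]+6)[0],sd(p[0],p[1]+6)[1]]).round(1))
w=C["wrist"]
print("wrist +y rim -x:",onplane(w,wr(104,74),45,st).round(1),"+x",onplane(w,wr(692,207),45,st).round(1))
print("wrist platform edge", onplane(w,wr(270,503),34,st).round(1), onplane(w,wr(562,558),34,st).round(1))
# green pellets etc. cross-check using color
for n in C:
    h=cv2.cvtColor(C[n]["img"],cv2.COLOR_RGB2HSV)
    for nm,m in(("green",cv2.inRange(h,(45,120,40),(80,255,255))),("orange",cv2.inRange(h,(5,150,120),(15,255,255)))):
        k,l,s,ce=cv2.connectedComponentsWithStats(m)
        for i in range(1,k):
            if s[i][4]>25: print(n,nm,ce[i].round(1),s[i][4],onplane(C[n],ce[i],10,st).round(1))
```

```text
side [274.2 219.7] [270 215  10  10  82] [629.1 -91.7  44. ] [626.1 -87.2  48.8]
side [294.7 236.8] [290 232  10  11  92] [574.3 -68.4  44. ] [573.3 -66.6  46. ]
side [313.4 246. ] [309 242  10   9  68] [534.8 -62.3  44. ] [534.  -60.8  45.7]
side [338.5 257.1] [334 252  10  12 100] [485.4 -57.2  44. ] [484.9 -56.1  45.2]
side: +x+y corner [676.  -35.8  45. ]  -x+y [461.1  17.2  45. ] +x wall -y top end [ 643.8 -165.1   45. ] -x wall end [ 430.3 -117.8   45. ]
platform edge +x [ 613.  -197.2   34. ] cover hinge +x [ 630.  -227.5   35.5] -x [ 420.5 -175.1   35.5]
cover (390, 35) [ 620.9 -253.9   76.6]
cover (760, 207) [ 428.6 -284.     9.8]
cover (540, 80) [ 533.5 -239.2   85.8]
cover (608, 108) [ 530.8 -339.2    1.5]
wrist +y rim -x: [464.3  15.3  45. ] +x [680.6 -35.8  45. ]
wrist platform edge [ 504.9 -175.7   34. ] [ 632.6 -203.9   34. ]
scene green [251.8 245.9] 32 [383.2 -80.7  10. ]
scene green [299.2 283.6] 44 [ 352. -226.   10.]
side orange [256.5 314.8] 64 [563.9  80.   10. ]
wrist green [141.2 231.3] 163 [390.  -78.5  10. ]
wrist orange [268.4 102.1] 216 [565.   80.2  10. ]
```

Run:
```python
from plant import arm, grip, kinematics, cams
from h import *
import pickle
a=np.radians(-13.5)
R=np.array([[np.cos(a),np.sin(a),0],[np.sin(a),-np.cos(a),0],[0,0,-1.]])
arm.movep([545,-140,300],R); grip(8)
arm.wait(.2)
s=arm.get_state(); c=cams.camera("wrist"); pickle.dump((s,c),open("w1.pkl","wb"))
cv2.imwrite("pics/w1.png",c["img"][:,:,::-1]); print(s["time_s"],s["tcp_pos"],s["grip_width"])
```

```text
1.8 [ 544.97301137 -140.0265264   300.01334023] 8.381293045235468
```

View pics/w1.png

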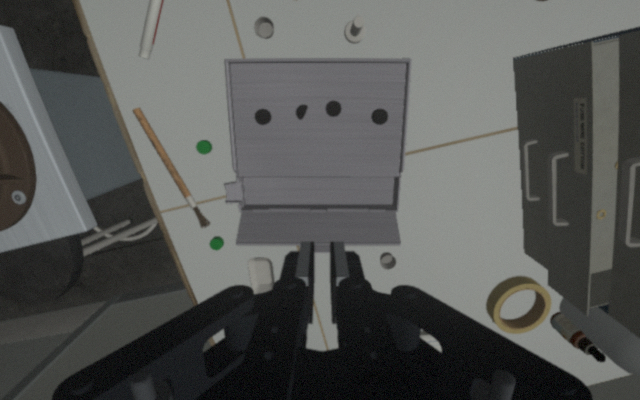

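The tray is now square in view: its rim runs from (226,60) to (410,60), the platform edge is at about v=177, the hinge at v≈208 and the cover edge at v≈243. Next I'll fit the edges precisely.

Run:
```python
from h import *; import pickle
s,c=pickle.load(open("w1.pkl","rb"))
x0,y0,x1,y1=215,45,415,190
cv2.imwrite("pics/w1z.png",cv2.convertScaleAbs(cv2.resize(c["img"][y0:y1,x0:x1,::-1],None,fx=4,fy=4,interpolation=cv2.INTER_CUBIC),alpha=1.6))
x0,y0,x1,y1=215,165,415,255
cv2.imwrite("pics/w1y.png",cv2.convertScaleAbs(cv2.resize(c["img"][y0:y1,x0:x1,::-1],None,fx=4,fy=4,interpolation=cv2.INTER_CUBIC),alpha=1.6))
g=c["img"].max(axis=2)
for ce,stt in blobs(c,60,(240,90,400,140),40): print(ce.round(1),stt[2:],onplane(c,ce,45,s).round(1),bydepth(c,ce,s).round(1))
```

```text
[333.1 108.2] [ 15  15 171] [577.5 -72.   45. ] [577.4 -72.   46.7]
[301.1 111.1] [10 14 97] [537.7 -66.   45. ] [537.7 -66.   45.7]
[262.5 116.3] [ 16  15 181] [488.9 -60.6  45. ] [488.8 -60.6  44.6]
[379.2 116. ] [ 15  15 186] [631.8 -94.7  45. ] [631.7 -94.6  45.7]
```

View pics/w1z.png

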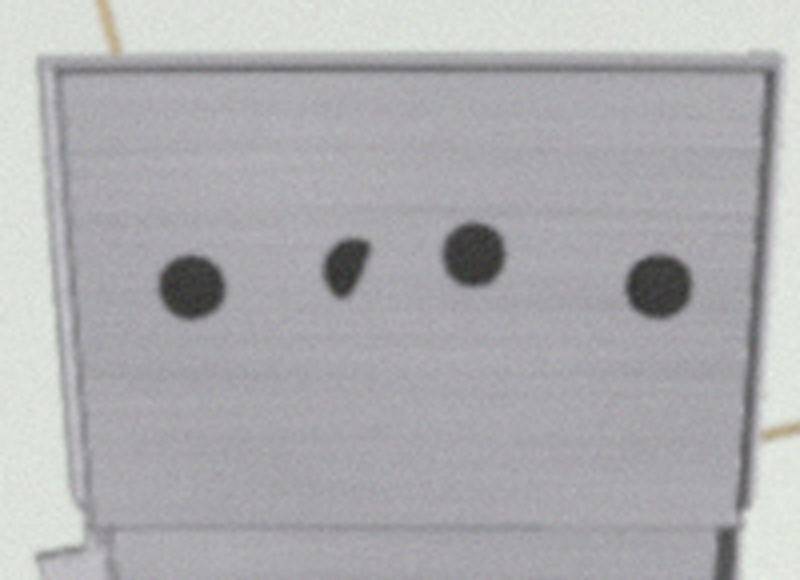

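View pics/w1y.png

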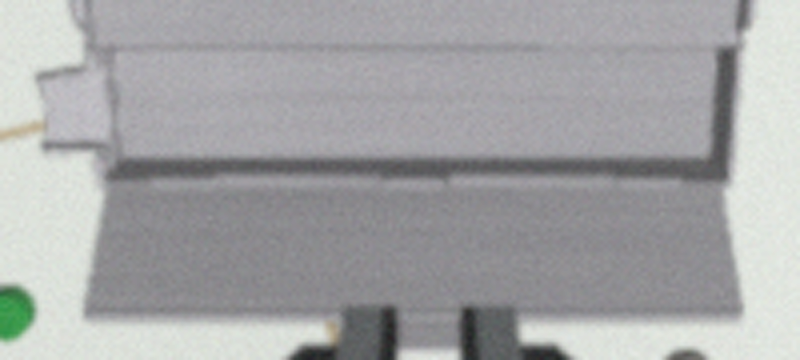

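Run:
```python
from h import *; import pickle
s,c=pickle.load(open("w1.pkl","rb"))
z=lambda u,v:(215+u/4-.4,45+v/4-.4); y=lambda u,v:(215+u/4-.4,165+v/4-.4)
P=[(z(40,59),45,(-113,99.5)),(z(780,57),45,(113,99.5)),(z(105,524),34,(-110,-48.5)),(z(728,524),34,(110,-48.5)),(y(104,180),35.5,(-108,-96.5)),(y(724,180),35.5,(108,-96.5))]
W=np.array([onplane(c,p,h,s)[:2] for p,h,_ in P]); T=np.array([t for *_,t in P],float)
A=W-W.mean(0);B=T-T.mean(0); a=np.arctan2((B[:,0]*A[:,1]-B[:,1]*A[:,0]).sum(),(B*A).sum())
R=np.array([[np.cos(a),-np.sin(a)],[np.sin(a),np.cos(a)]]); t=W.mean(0)-R@T.mean(0)
print(np.degrees(a),t); print((W-(T@R.T+t)).round(1)); 
for nm,p in dict(p1=(262.5,116.3),half=(301.1,111.1),p2=(333.1,108.2),p3=(379.2,116)).items():
    w=onplane(c,p,45,s)[:2]; print(nm,w.round(1),(R.T@(w-t)).round(1))
pickle.dump((a,t,R),open("tray.pkl","wb"))
for nm,uv in dict(edgeL=y(87,317),edgeR=y(740,317)).items():
    for h in(60,70,78,85): print(nm,h,(R.T@(onplane(c,uv,h,s)[:2]-t)).round(1))
    uv=np.array(uv)+[3,-3]; X=bydepth(c,uv,s) if nm=="edgeL" else bydepth(c,uv-[6,0],s); print((R.T@(X[:2]-t)).round(1),X[2])
```

```text
-13.42156244369833 [ 549.34412431 -106.80194691]
[[ 0.6 -1.3]
 [-2.1 -0.7]
 [ 4.6 -0. ]
 [-2.7  1.2]
 [-1.1  0.9]
 [ 0.7 -0. ]]
p1 [488.9 -60.6] [-69.5  30.9]
half [537.7 -66. ] [-20.7  37. ]
p2 [577.5 -72. ] [19.3 40.4]
p3 [631.8 -94.6] [77.4 31. ]
edgeL 60 [-112.3 -137.2]
edgeL 70 [-109.2 -132.6]
edgeL 78 [-106.8 -128.9]
edgeL 85 [-104.6 -125.6]
[-102.9 -125.2] 76.6273111684813
edgeR 60 [ 111.4 -137.6]
edgeR 70 [ 108.6 -133. ]
edgeR 78 [ 106.4 -129.3]
edgeR 85 [ 104.4 -126. ]
[ 102.4 -125.5] 76.92400045188361
```

```bash
cat > m.py <<'E'
from plant import arm, grip, kinematics, cams
from h import *
import pickle
a,t,R2=pickle.load(open("tray.pkl","rb"))
RT=np.array([[np.cos(a),np.sin(a),0],[np.sin(a),-np.cos(a),0],[0,0,-1.]])
def W(x,y,z): return [*(R2@np.array([x,y])+t),z]
def push(x,y,end=-46,z=38,sp=70):
    arm.movep(W(x,y+31,75),RT)
    if arm.line_to(W(x,y+31,z),max_speed=80,guard=8): print("guard on descent",arm.get_state()["tcp_pos"]); return
    print("push guard",arm.line_to(W(x,end,z),max_speed=sp,guard=15))
    s=arm.get_state(); print(s["time_s"],R2.T@(s["tcp_pos"][:2]-t),s["tcp_pos"][2],s["ft_force"].round(1))
    arm.line_to(W(x,end+4,75),max_speed=150)
def snap(n,cam="wrist"):
    s=arm.get_state(); c=cams.camera(cam); pickle.dump((s,c),open(n+".pkl","wb")); cv2.imwrite(f"pics/{n}.png",cv2.convertScaleAbs(c["img"][:,:,::-1],alpha=1.5)); return s,c
E
python3 - <<'E'
from m import *
grip(12)
push(-69.5,30.9)
s,c=snap("w2"); snap("s2","side"); print(s["time_s"])
E
```

```text
push guard False
5.375 [-69.47900555 -45.49046868] 37.99794607306882 [0.2 0.4 0.7]
5.775
```

View pics/w2.png

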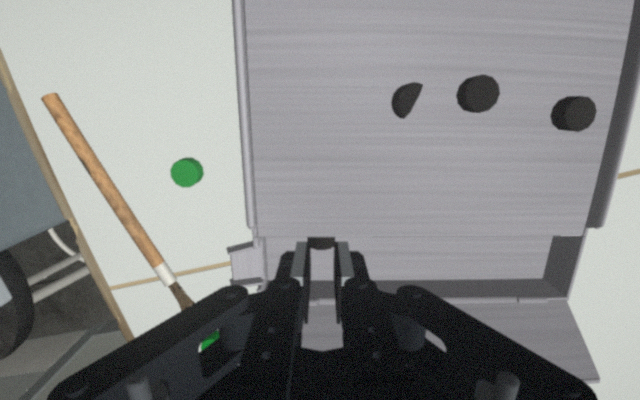

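View pics/s2.png

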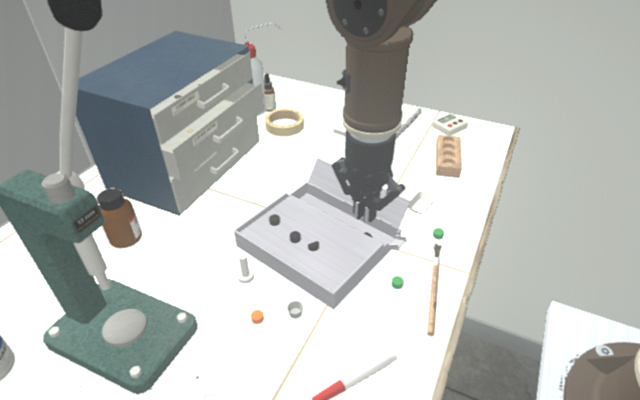

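The pellet shows as dark at (321,243) in the wrist view, beyond the platform edge. In the side view it is a sliver at (367,236), inside the trough. Next I'll check its depth and push the other two.

Run:
```python
from m import *
s,c=pickle.load(open("w2.pkl","rb"))
X=bydepth(c,(321,243),s); print((R2.T@(X[:2]-t)).round(1),X[2].round(1))
_,c=pickle.load(open("s2.pkl","rb"))
X=bydepth(c,(367,236)); print((R2.T@(X[:2]-t)).round(1),X[2].round(1))
push(19.3,40.4); push(77.4,31.0)
arm.movep(W(0,-20,270),RT); arm.wait(.1)
snap("w3"); print(arm.get_state()["time_s"])
```

```text
[-68.1 -55.5] 28.4
[-77.1 -46. ] 34.6
push guard False
8.95 [ 19.29909276 -45.42496052] 37.99277403735715 [0.2 0.1 0.3]
push guard False
12.2 [ 77.42996035 -45.33674394] 37.98258425891243 [-0.1 -0.   0.4]
13.6
```

View pics/w3.png

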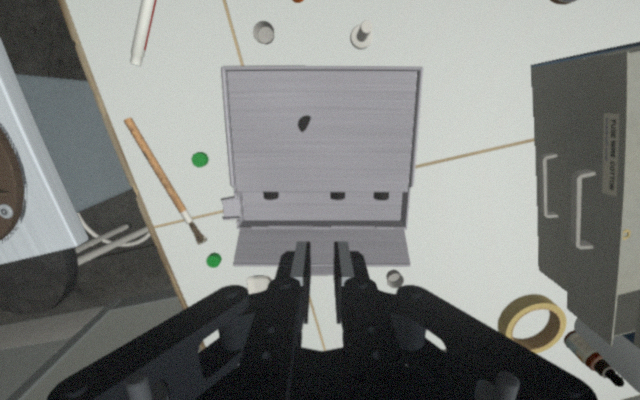

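All three pellets are in the trough, at (270,195), (337,195) and (381,195). The half is still at (304,123). I'll check the pellet heights before closing the cover.

Run:
```python
from m import *
s,c=pickle.load(open("w3.pkl","rb"))
for ce,stt in blobs(c,50,(240,100,400,215),15):
    X=bydepth(c,ce,s); print(ce.round(1),stt,(R2.T@(X[:2]-t)).round(1),X[2].round(1), (R2.T@(onplane(c,ce,45,s)[:2]-t)).round(1))
# height profile across trough at each pellet column
for u in (270,337,381,304):
    for v in range(186,214,2):
        X=bydepth(c,(u,v),s); print((*(R2.T@(X[:2]-t)).round(0),X[2].round(0)),end=" ")
    print()
x0,y0,x1,y1=215,170,415,280
cv2.imwrite("pics/w3z.png",cv2.convertScaleAbs(cv2.resize(c["img"][y0:y1,x0:x1,::-1],None,fx=4,fy=4,interpolation=cv2.INTER_CUBIC),alpha=2))
```

```text
[303.4 122.6] [299 116  11  15  98] [-20.9  37.4] 46.9 [-21.   37.3]
[270.3 195.3] [264 193  14   6  75] [-66.7 -55.3] 28.1 [-63.7 -50.5]
[337.  195.4] [331 193  13   6  74] [ 19.9 -55.3] 28.5 [ 19.1 -50.6]
[380.8 195.5] [374 193  14   7  79] [ 77.3 -56. ] 26.2 [ 73.6 -50.7]
(np.float64(-65.0), np.float64(-41.0), np.float64(34.0)) (np.float64(-65.0), np.float64(-44.0), np.float64(34.0)) (np.float64(-66.0), np.float64(-47.0), np.float64(34.0)) (np.float64(-67.0), np.float64(-51.0), np.float64(28.0)) (np.float64(-67.0), np.float64(-54.0), np.float64(28.0)) (np.float64(-67.0), np.float64(-56.0), np.float64(27.0)) (np.float64(-67.0), np.float64(-59.0), np.float64(27.0)) (np.float64(-71.0), np.float64(-68.0), np.float64(8.0)) (np.float64(-71.0), np.float64(-71.0), np.float64(8.0)) (np.float64(-71.0), np.float64(-74.0), np.float64(7.0)) (np.float64(-72.0), np.float64(-77.0), np.float64(7.0)) (np.float64(-72.0), np.float64(-80.0), np.float64(6.0)) (np.float64(-72.0), np.float64(-82.0), np.float64(8.0)) (np.float64(-72.0), np.float64(-85.0), np.float64(9.0)) 
(np.float64(20.0), np.float64(-4
[... 1611 characters left out ...]
(-44.0), np.float64(35.0)) (np.float64(-22.0), np.float64(-47.0), np.float64(34.0)) (np.float64(-24.0), np.float64(-56.0), np.float64(8.0)) (np.float64(-24.0), np.float64(-59.0), np.float64(9.0)) (np.float64(-24.0), np.float64(-62.0), np.float64(7.0)) (np.float64(-24.0), np.float64(-65.0), np.float64(7.0)) (np.float64(-24.0), np.float64(-68.0), np.float64(8.0)) (np.float64(-24.0), np.float64(-70.0), np.float64(10.0)) (np.float64(-24.0), np.float64(-73.0), np.float64(9.0)) (np.float64(-24.0), np.float64(-77.0), np.float64(7.0)) (np.float64(-25.0), np.float64(-80.0), np.float64(7.0)) (np.float64(-25.0), np.float64(-82.0), np.float64(8.0)) (np.float64(-25.0), np.float64(-85.0), np.float64(8.0))
```

View pics/w3z.png

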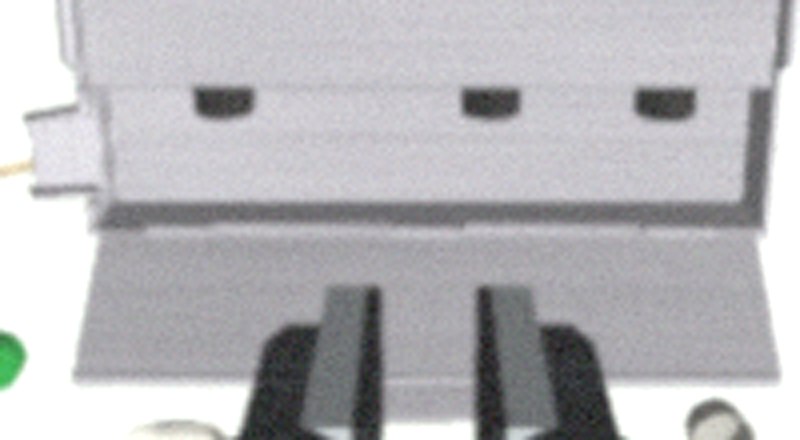

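The three pellets stand on edge against the platform step, with tops at z≈28 and centres at z≈18. They lie inside the trough limits and below the cover. Now I'll close the cover.

Run:
```python
from m import *
grip(0)
arm.movep(W(0,-185,150),RT)
def go(y,z,sp=90,g=20):
    r=arm.line_to(W(0,y,z),max_speed=sp,guard=g); s=arm.get_state()
    print(y,z,r,(R2.T@(s["tcp_pos"][:2]-t)).round(1)[1],s["tcp_pos"][2].round(1),s["ft_force"].round(1),round(s["time_s"],2)); return r
for y,z in [(-185,66),(-120,66),(-100,78)]:
    if go(y,z): break
snap("s4","side")
```

```text
-185 66 False -185.1 66.5 [0.4 0.7 0.7] 15.79
-120 66 False -120.4 65.9 [-0.8 -0.1 -0.5] 16.67
-100 78 False -99.2 78.5 [-0.1 -0.   0.4] 17.07
```

View pics/s4.png

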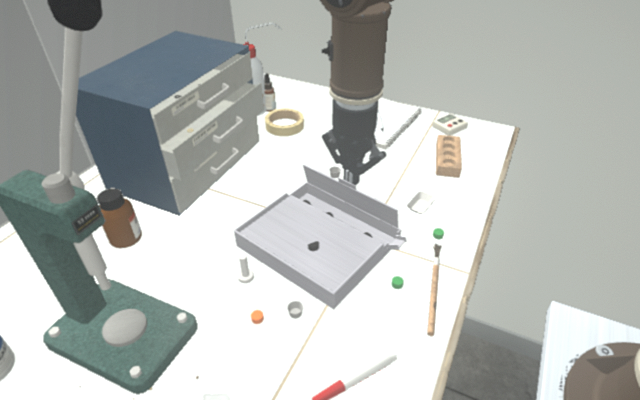

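The cover has risen to near vertical in front of the fingers, with its edge running from about (308,172) to (395,212). I'll continue round the arc.

Run:
```python
from m import *
def go(y,z,sp=90,g=20):
    r=arm.line_to(W(0,y,z),max_speed=sp,guard=g); s=arm.get_state()
    print(y,z,r,(R2.T@(s["tcp_pos"][:2]-t)).round(1)[1],s["tcp_pos"][2].round(1),s["ft_force"].round(1),round(s["time_s"],2)); return r
ok=True
for th in (75,60,45,30,18,9):
    q=np.radians(th); y=-96.5+45*np.cos(q)-2*np.sin(q)-11; z=35.5+45*np.sin(q)+2*np.cos(q)
    if go(y,z): ok=False;break
if ok: 
    go(-62.5,40,60,20); go(-62.5,34,20,15); arm.wait(.3); print(arm.get_state()["ft_force"].round(1))
snap("s5","side")
```

```text
-97.7849946229647 79.48430027321312 False -97.8 79.5 [-0.1  0.6  0.6] 17.38
-86.73205080756888 75.47114317029974 False -85.6 75.1 [-0.2 -0.1 -0.8] 17.66
-77.09440840897845 68.73401871576773 False -76.2 68.2 [-0.4  0.2 -0.3] 17.94
-69.52885682970026 59.732050807568875 False -68.9 59.1 [-0.3 -0.3  0.8] 18.23
-65.32049075546799 51.30787777946294 False -65.1 50.9 [-0.3  0.3 -1. ] 18.48
-63.36689360329926 44.51492760800067 False -63.3 44.1 [0.6 0.1 0.1] 18.73
-62.5 40 False -62.5 39.7 [0.2 0.2 0.6] 18.98
-62.5 34 True -62.5 36.7 [-3.3  0.4  9.3] 19.27
[-2.1  1.  11. ]
```

View pics/s5.png

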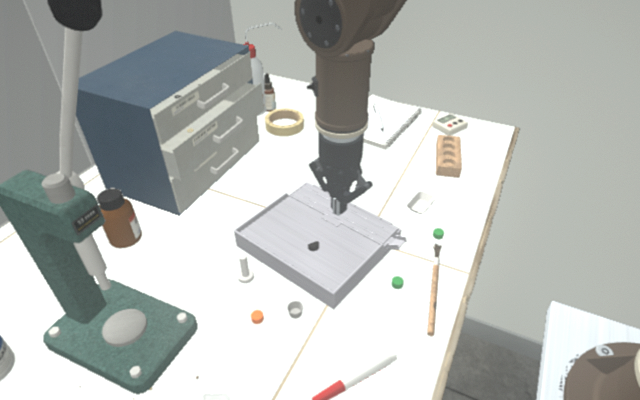

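The fingers met resistance at z=36.7, against an expected 37, so the cover looks shut. I'll press once more nearer the free edge, then retract and check.

Run:
```python
from m import *
def go(y,z,sp=90,g=20):
    r=arm.line_to(W(0,y,z),max_speed=sp,guard=g); s=arm.get_state()
    print(y,z,r,s["tcp_pos"][2].round(1),s["ft_force"].round(1),round(s["time_s"],2)); return r
arm.line_to(W(0,-62.5,45),max_speed=60); arm.line_to(W(0,-50,45),max_speed=60); go(-50,33,20,20); arm.wait(.3)
arm.line_to(W(0,-50,60),max_speed=60)
arm.movep(W(0,-60,250),RT); arm.wait(.2); s,c=snap("w6"); snap("s6","side"); snap("c6","scene")
for ty in (-90,-75,-60,-50,-45,-30):
    z=[]
    for tx in range(-100,101,10):
        uv=project(c,W(tx,ty,37),s)
        if 0<=uv[0]<639 and 0<=uv[1]<399: z.append(bydepth(c,uv,s)[2])
    print(ty,np.round(z).astype(int))
for ce,stt in blobs(c,50,(200,60,450,215),40): print(ce,stt,(R2.T@(onplane(c,ce,45,s)[:2]-t)).round(1))
print(arm.get_state()["time_s"])
```

```text
-50 33 True 37.3 [-2.5  0.9 12.9] 20.74
-90 [ 37  36  36  36  36  37  38  36  36 391  36  35  36  37  36  37  37  37
  36  36  37]
-75 [36 35 35 36 36 36 36 37 36 35 35 37 37 38 36 37 36 36 37 37 36]
-60 [37 37 37 36 35 36 37 36 37 37 37 38 39 36 36 36 37 37 36 37 36]
-50 [36 37 36 37 36 37 37 37 36 35 36 35 37 36 36 37 36 37 37 37 37]
-45 [37 37 37 39 38 37 36 37 37 37 37 37 36 35 37 37 38 37 38 38 38]
-30 [34 34 34 34 35 33 33 35 35 33 33 34 36 35 33 34 35 34 35 35 35]
[302.07194245  85.85611511] [297  79  12  17 139] [-20.8  36.9]
22.7167
```

View pics/w6.png

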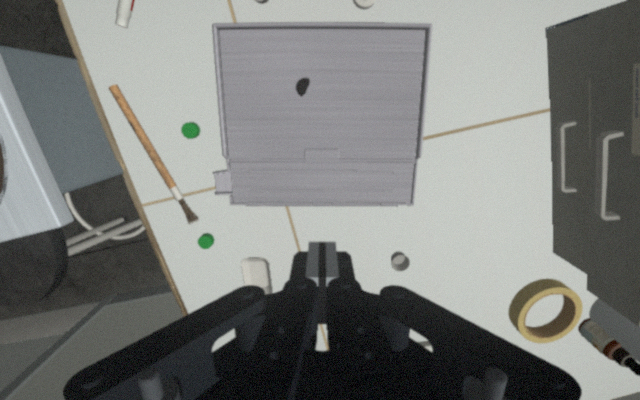

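View pics/s6.png

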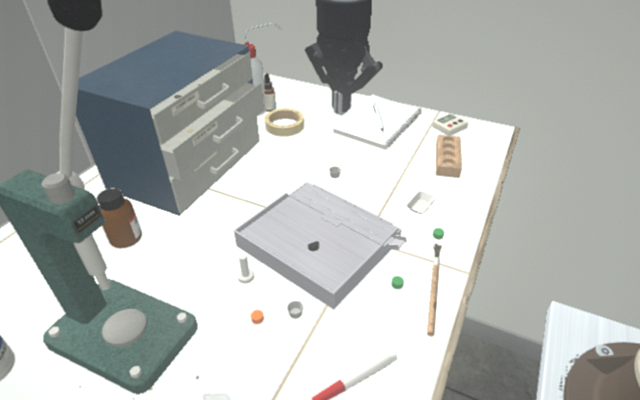

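The wrist view shows the cover flat over the trough, with its tab at (322,154). The half is unmoved at (302,86), and the side view shows the crucibles, boat and punch where they stood. I'm handing in.

Run:
```python
from m import *
print(arm.hand_in(), arm.get_state()["time_s"])
```

```text
the job is handed in; nothing more can be done
the job is handed in; nothing more can be done
```

I swept the three whole pellets into the trough, shut the cover over them, and handed the job in. The robot's clock read about 22.7 s at the last check, against the 51 s limit. No verdict is reported.

- **Pellets:** I pushed each one along the tray's -y with the fingers 12 mm apart; nothing was gripped or lifted. Before closing, the depth readings showed all three on edge against the platform step. Their tops were about 28 mm above the bench and their centres about 18 mm, at tray y ≈ -55 mm, so they sit inside the trough limits and below the cover. I could not see them again once the cover was shut.
- **Cover:** I swung it over with shut fingers and pressed it twice at about 10–13 N. The fingers stopped at 36.7 mm and 37.3 mm, where 37 mm is fully shut. Its top then read about 36–37 mm from hinge to edge, with single readings 35–39 mm and one stray 391 mm, so it is essentially flat.
- **Half pellet:** it measured (-20.8, 36.9) mm in the tray frame at the end, against (-20.7, 37.0) mm at the start.
- **Bystanders:** the crucibles, boat and punch looked unmoved in the final pictures; I did not measure their positions.
- **Disagreement between cameras:** the scene camera placed the pellets about 7 mm lower in x than the wrist camera, with the side camera in between. I used the wrist camera's positions, which agreed between its views and fitted the tray's outline to within about 3 mm, apart from one badly picked corner.

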